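# Make up two tool kits for the clay class

## Robot

A 6-joint arm with a two-finger parallel gripper is mounted at the origin on the work surface. World frame = base frame: x ahead of the robot, y to its left, z up, the work surface at z = 0. Lengths are in m, angles in rad, forces in N, time in s.
With the tool pointing down it reaches from about 0.25 to 0.775 m from the base axis. Payload 4 kg.
Tool frame: the origin (TCP) lies midway between the tips of the shut fingers; the grasp point (between the pads) lies 19 mm behind it; z points along the fingers, y is the line along which they close (so a half turn about z gives the same grasp; the last joint's range is limited). The gripper opens to 85 mm and grips with 20 to 120 N. Pads are 22 mm wide; open, the fingers measure 114 mm over their backs; the gripper's body (76 mm by 85 mm) begins 54 mm behind the grasp point. The pads swing forward as they close: fully open they stand 13 mm farther back than shut.
Start: joints at [-1.257, 0.087, 1.371, -0, 1.684, -0.103], TCP at [0.223, -0.503, 0.231] pointing down, gripper open.
Joint ranges: [-3.1, 3.1], [-0.76, 2.03], [0.27, 2.55], [-1.08, 4.22], [0.17, 2.65], [-2.57, 2.57]. Speed limits (rad/s): [2.79, 2.79, 3.14, 3.14, 3.14, 3.14].

## Interface

Orientations are given as a unit quaternion [w, x, y, z].
In Python, from plant import arm, camera, get_calibration gives the robot as it stands. Calls block until the motion is done:
- arm.move_to(position, orientation): joint-space move of the TCP to a pose.
- arm.line_to(position, frame=None, v=0.15, f_stop=None): straight line of the TCP; frame=None keeps the orientation; v is the mean speed in m/s. With f_stop (N) it stops when the force on the tool has changed by that much, and returns True; else False.
- arm.goto_joints(angles): joint-space move.
- arm.gripper_to(opening): opening from 0.0 (shut) to 1.0 (fully open); the grip force is fixed at half the most; returns when the fingers have stopped.
- arm.pause(seconds).
- arm.ik(position, orientation): joint angles nearest the present ones, or None.
- camera(name): name is "side" or "top" or "wrist"; returns the picture (420x560x3 uint8, red, green, blue); there is no depth.
- get_calibration(name): a dict with "fovy" (degrees; the focal length in pixels is half the picture's height over the tangent of half this angle, whatever the lens; pixels are square), "cx", "cy" (the principal point, pixels), "k1" (the pictures are not rectified: a ray, as slopes to the right and down, at radius r is drawn at 1 + k1 r^2 times it, then the intrinsics apply), "xyz" and "rotation" of the camera in the world; the wrist camera has in their place "hand_eye" (4x4, takes a point from camera to tool coordinates, whose origin is the TCP and whose axes are the flange's). Camera axes: x right, y up, looking along -z (the intrinsics and any distortion apply to the point x, -y, -z); pixel columns grow to the right and rows downward; lengths in m; the calibration is good to about 2 mm. A picture is of the moment at which its call begins: read the wrist's pose just before it. get_calibration takes no time and is no camera call.
A pose or a line that the arm cannot do raises arm.IKError and nothing moves.
- arm.finish_job(): hands the job in; it is judged then, once.
Readings, each from a call of its own:
- arm.current_time(): time.
- arm.current_joint_positions(): joint angles.
- arm.current_dq(): joint speeds.
- arm.current_joint_torque(): joint torques, N m.
- arm.current_tool_pos(): TCP position.
- arm.current_tool_rot(): TCP orientation.
- arm.current_force(): force on the tool from outside, world axes, zero at the start.
- arm.current_wrist_torque(): the same for the moment, N m.
- arm.current_gripper_width(): opening from 0.0 (shut) to 1.0 (fully open).
- arm.current_finger_force(): force on a finger pad.
Only numpy, scipy, OpenCV 4.12 (cv2) and the standard library are available. Lean on these libraries where they do the work, as an engineer would, in place of code of your own. Each camera call takes 0.05 s, during which the arm holds its last target. There are 200 camera calls.

## Task

Make up the two tool kits for the next clay class. In the three-compartment tray put the wooden paddle in the long compartment and the square stamp and the small round stamp in the two square compartments, one in each, either way round; in the two-compartment tray put the large round stamp and the steel ring cutter, one in each compartment, either way round. Everything stands or lies flat on the compartment floors, the same way up as you found it, and the rubber kidney, the cup and the fired tile stay where they are.

Things in the scene. Friction and masses are not known exactly. Their poses are not given: they have to be found in the camera images.
- tray_three: Low brown wooden tray, fixed, 151 (x) x 149 (y) mm, three compartments. Floor 4 thick; walls and dividers 5 thick, tops 12 above the table. Origin: centre of the underside, on the table, z up. Long compartment (141 along x, 66 along y inside) centred at x 0, y -36.5; square ones (68 x 68 inside) centred at x -36.5 and x +36.5, both y +35.5.
- tray_two: Low brown wooden tray, fixed, 179 (x) x 88 (y) mm, two equal compartments. Floor 4 thick; walls and divider 5 thick, tops 12 above the table. Origin: centre of the underside, on the table, z up. Compartments (82 along x, 78 along y inside) centred at x -43.5 and x +43.5, both y 0.
- paddle: Pale wooden clay paddle lying flat, 120 mm long along its x, loose, 55 to 115 g. Blade: 70 x 42 x 24 (thick) mm, from x -10 to x +60; handle: 50 long, 20 wide, 22 thick, from x -60 to x -10. Origin: middle of the length, at the underside, z up. Centre of mass at about x +10, y 0: grip across the blade (along y, 42 mm) there.
- stamp_square: Pattern stamp with a dark wooden base, 44 x 44 mm square (sides along x and y) and 18 mm high; a round pale wooden handle, 24 diameter, stands on its middle from height 18 to 60. Loose, 50 to 100 g, upright on the table. Origin: centre of the underside, z up.
- stamp_small: Small round pattern stamp with a dark wooden base, a disc 40 mm in diameter and 18 mm high; a round pale wooden handle, 24 diameter, stands on its middle from height 18 to 60. Loose, 50 to 100 g, upright on the table. Origin: centre of the underside, z up.
- stamp_large: Large round pattern stamp with a dark wooden base, a disc 60 mm in diameter and 18 mm high; a round pale wooden handle, 24 diameter, stands on its middle from height 18 to 60. Loose, 50 to 100 g, upright on the table. Origin: centre of the underside, z up.
- cutter: Round steel cutter, a plain open ring standing on end: 56 mm outside diameter, 49 inside, 45 high, rigid, 50 to 100 g, loose. Origin: on the axis at the lower rim, z up (along the axis).
- rubber_kidney: Bystander, leave it: flat black rubber shaping pad with round ends, 88 x 52 x 14 mm, loose among the stock. Origin: centre of the underside, x along its length.
- water_cup: Bystander, leave it: empty white ceramic cup, 70 mm across the rim, 80 high, loose, beside one of the trays. Origin: centre of the underside.
- fired_tile: Bystander, leave it: square fired clay tile 95 x 95 x 14 mm with a ring pattern, loose, beside one of the trays. Origin: centre of the underside.

How it is judged:
At the end, for the whole second after the job is handed in: Each thing is in its own compartment of the right tray: centre within 15 mm (square and small stamp 16 mm) of the compartment's centre along each side, underside on the floor (1 to 6.5 mm above the tray underside), upright within 0.07 rad, released, at rest (0.02 m/s, 0.3 rad/s) (x of paddle in the frame of tray_three between -0.015 and 0.015 m and y of paddle in the frame of tray_three between -0.0515 and -0.0215 m and (((x of stamp_square in the frame of tray_three between 0.0205 and 0.0525 m and y of stamp_square in the frame of tray_three between 0.0195 and 0.0515 m) and (x of stamp_small in the frame of tray_three between -0.0525 and -0.0205 m and y of stamp_small in the frame of tray_three between 0.0195 and 0.0515 m)) or ((x of stamp_square in the frame of tray_three between -0.0525 and -0.0205 m and y of stamp_square in the frame of tray_three between 0.0195 and 0.0515 m) and (x of stamp_small in the frame of tray_three between 0.0205 and 0.0525 m and y of stamp_small in the frame of tray_three between 0.0195 and 0.0515 m))) and (((x of stamp_large in the frame of tray_two between 0.0285 and 0.0585 m and y of stamp_large in the frame of tray_two between -0.015 and 0.015 m) and (x of cutter in the frame of tray_two between -0.0585 and -0.0285 m and y of cutter in the frame of tray_two between -0.015 and 0.015 m)) or ((x of stamp_large in the frame of tray_two between -0.0585 and -0.0285 m and y of stamp_large in the frame of tray_two between -0.015 and 0.015 m) and (x of cutter in the frame of tray_two between 0.0285 and 0.0585 m and y of cutter in the frame of tray_two between -0.015 and 0.015 m))) and z of paddle in the frame of tray_three between 0.001 and 0.0065 m and angle between each of paddle, stamp_square, stamp_small, stamp_large, cutter's own z axis and vertical below 0.07 rad and linear speed of each of paddle, stamp_square, stamp_small, stamp_large, cutter below 0.02 m/s and angular speed of each of paddle, stamp_square, stamp_small, stamp_large, cutter below 0.3 rad/s and contact force between each of paddle, stamp_square, stamp_small, stamp_large, cutter and the fingers below 0.1 N and z of stamp_square in the frame of tray_three between 0.001 and 0.0065 m and z of stamp_small in the frame of tray_three between 0.001 and 0.0065 m and z of stamp_large in the frame of tray_two between 0.001 and 0.0065 m and z of cutter in the frame of tray_two between 0.001 and 0.0065 m); the robot touches nothing.
It fails at once if the rubber kidney was moved by more than 20 mm or tipped (distance of rubber_kidney from where it was at the start of the episode above 0.02 m or angle between rubber_kidney's own z axis and vertical above 0.3 rad).
It fails at once if the water cup was moved by more than 20 mm or tipped (distance of water_cup from where it was at the start of the episode above 0.02 m or angle between water_cup's own z axis and vertical above 0.3 rad).
It fails at once if the fired tile was moved by more than 20 mm or tipped (distance of fired_tile from where it was at the start of the episode above 0.02 m or angle between fired_tile's own z axis and vertical above 0.3 rad).
It also fails if it takes over 120 s, if anything falls off the work surface, if the arm or the gripper's body presses on something with over 40 N, if the wrist force passes 120 N, or if a joint passes its speed limit or range.

## Working session

There is one attempt and no reset: what is moved stays moved. The work goes in short steps, each a Python script; the robot and the scene stay as the last script left them, time stands still between calls to the robot, and variables do not carry over. Pictures are saved under pics/ and viewed, at most 14 in all, crops included, and the job is handed in when it is done.

```bash
mkdir -p pics; ls; python3 - <<'E'
from plant import arm,camera,get_calibration
import cv2
for n in("top","side"):
    cv2.imwrite(f"pics/{n}0.png",camera(n)[:,:,::-1])
for n in("top","side","wrist"): print(n,get_calibration(n))
print(arm.current_tool_rot(),arm.current_time())
E
```

```text
pics
top {'fovy': 52.02585801414567, 'cx': 278.7417326427884, 'cy': 215.16077291800343, 'k1': -0.11915668249904683, 'xyz': array([0.3587986 , 0.01086082, 1.02499099]), 'rotation': array([-0.66452845, -0.06787076,  0.07797735,  0.74007772])}
side {'fovy': 48.86600842670071, 'cx': 284.5757664217764, 'cy': 214.62281161959788, 'k1': -0.042663503091062746, 'xyz': array([0.26958081, 0.7978854 , 0.84211593]), 'rotation': array([-0.15187588, -0.06148296,  0.38404483,  0.90866007])}
wrist {'fovy': 70.400146930631, 'cx': 278.3385468831344, 'cy': 209.73033883989768, 'k1': -0.04340275079440177, 'hand_eye': array([[ 6.92572748e-04,  9.60570374e-01,  2.78036109e-01,
         7.18384804e-02],
       [ 9.99999737e-01, -6.05065440e-04, -4.00540167e-04,
        -1.40636846e-04],
       [-2.16516977e-04,  2.78036313e-01, -9.60570540e-01,
        -1.42199681e-01],
       [ 0.00000000e+00,  0.00000000e+00,  0.00000000e+00,
         1.00000000e+00]])}
[-1.01981733e-03  9.78361769e-01  2.06899002e-01 -1.12463687e-04] 0.1
```

View pics/top0.png

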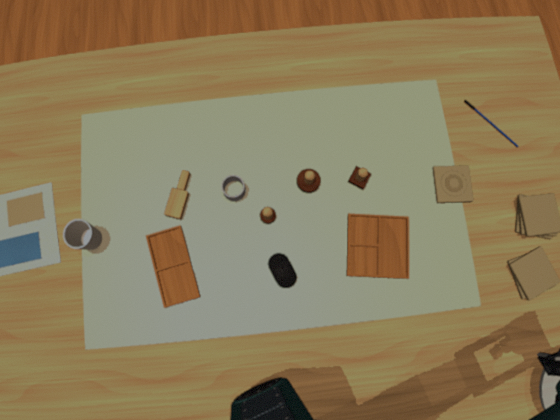

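View pics/side0.png

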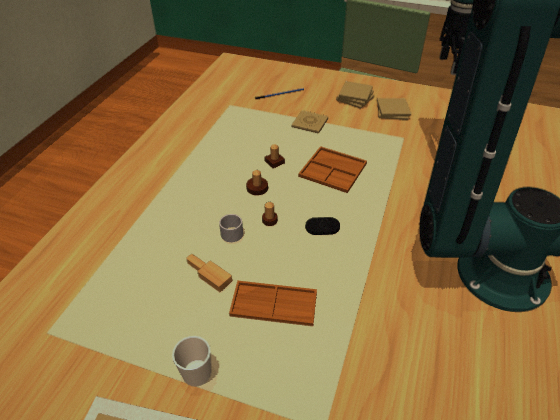

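```bash
cat > h.py <<'E'
import numpy as np, cv2
from scipy.spatial.transform import Rotation as Ro
from plant import arm,camera,get_calibration
def q(y): return [0,np.cos(y/2),np.sin(y/2),0]
def R(w): return Ro.from_quat(w,scalar_first=True).as_matrix()
def cam(name,tp=None,tr=None):
    c=get_calibration(name)
    if name=="wrist":
        M=R(tr); H=c["hand_eye"]; return c,M@H[:3,:3],np.array(tp)+M@H[:3,3]
    return c,R(c["rotation"]),np.array(c["xyz"])
def cast(C,uv,z):
    """pixels (n,2) -> world points on plane z"""
    c,M,o=C; f=210/np.tan(np.radians(c["fovy"])/2)
    d=(np.atleast_2d(uv).astype(float)-[c["cx"],c["cy"]])/f; s=d.copy()
    for _ in range(20): s=d/(1+c["k1"]*(s**2).sum(1,keepdims=True))
    r=np.c_[s[:,0],-s[:,1],-np.ones(len(s))]@M.T
    return o+r*((z-o[2])/r[:,2])[:,None]
def shot(name,fn):
    """returns (image BGR, camera)"""
    C=cam(name,arm.current_tool_pos(),arm.current_tool_rot())
    im=camera(name)[:,:,::-1].copy(); cv2.imwrite(f"pics/{fn}.png",im); return im,C
E
python3 - <<'E'
from h import *
T=cam("top")
for n,p,z in[("paddle",(178,195),.024),("cutter",(234,188),.045),("large",(309,181),.018),("small",(268,216),.018),("square",(359,179),.018),("two",(173,266),.012),("three",(378,246),.012),("kid",(282,270),.014),("tile",(453,184),.014),("cup",(80,235),.08)]:
    print(n,cast(T,p,z)[0].round(3))
for k,(x,y,yaw) in enumerate([(.40,.25,0),(.42,.02,0),(.42,-.18,0)]):
    j=arm.ik([x,y,.30],q(yaw)); print(j)
    arm.move_to([x,y,.30],q(yaw)); shot("wrist",f"w{k}"); np.save(f"pics/w{k}.npy",np.r_[arm.current_tool_pos(),arm.current_tool_rot()])
print(arm.current_time())
cv2.imwrite("pics/w.png",cv2.resize(np.vstack([np.hstack([cv2.imread("pics/w0.png"),cv2.imread("pics/w1.png")]),np.hstack([cv2.imread("pics/w2.png")]*2)]),(800,600)))
E
```

```text
paddle [0.643 0.222 0.024]
cutter [0.64  0.084 0.045]
large [ 0.645 -0.098  0.018]
small [0.57  0.011 0.018]
square [ 0.638 -0.22   0.018]
two [0.475 0.247 0.012]
three [ 0.47  -0.243  0.012]
kid [ 0.438 -0.009  0.014]
tile [ 0.602 -0.456  0.014]
cup [0.558 0.442 0.08 ]
[ 4.38317733e-01 -9.12980778e-02  1.41408386e+00 -4.44089210e-16
  1.81880687e+00  2.00911406e+00]
[-8.74361336e-02 -2.06682709e-01  1.51436872e+00 -4.44089210e-16
  1.83390664e+00  1.48336019e+00]
[-5.29076468e-01 -1.24414560e-01  1.44405696e+00 -4.44089210e-16
  1.82195025e+00  1.04171986e+00]
4.725
```

View pics/w.png

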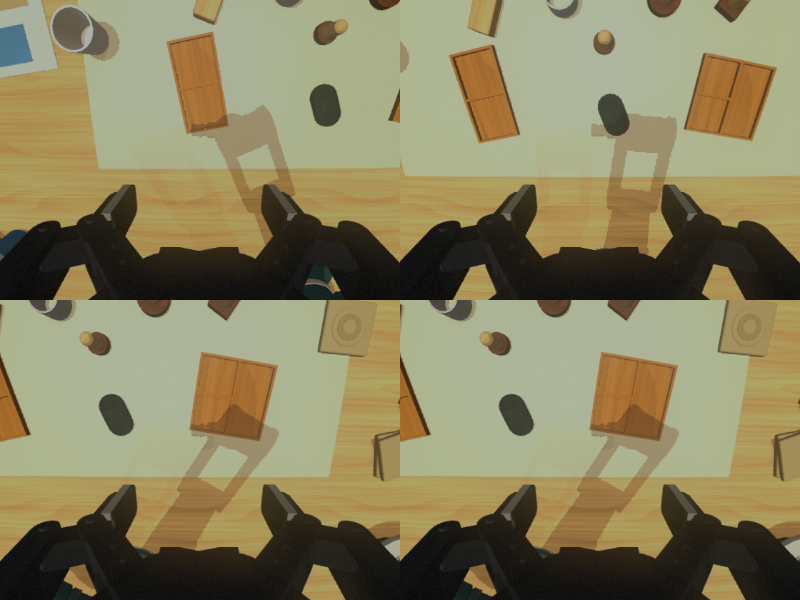

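```bash
python3 - <<'E'
from h import *
for k,(x,y) in enumerate([(.57,-.18),(.60,.0),(.57,.2)]):
    arm.move_to([x,y,.25],q(0)); shot("wrist",f"v{k}"); np.save(f"pics/v{k}.npy",np.r_[arm.current_tool_pos(),arm.current_tool_rot()])
print(arm.current_time())
b=[cv2.imread(f"pics/v{k}.png") for k in range(3)]
cv2.imwrite("pics/v.png",cv2.resize(np.vstack([np.hstack(b[:2]),np.hstack([b[2],b[2]])]),(800,600)))
E
```

```text
7.1333
```

View pics/v.png

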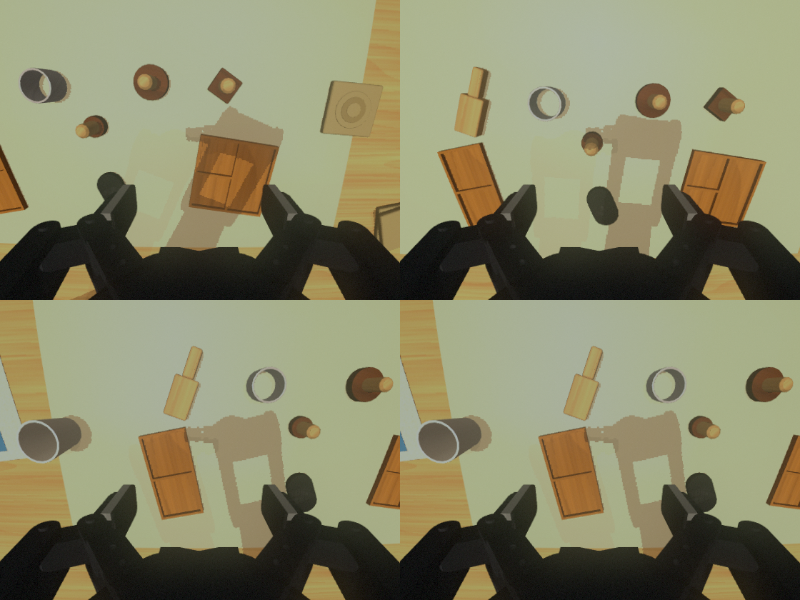

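```bash
python3 - <<'E'
from h import *
def p(k,x,y): 
    im=cv2.cvtColor(cv2.imread(f"pics/v{k}.png"),cv2.COLOR_BGR2HSV); X,Y=int(x*1.4),int(y*1.4); return np.median(im[Y-2:Y+3,X-2:X+3].reshape(-1,3),0)
for n,a in dict(mat=(1,600,50),matshadow=(1,660,140),tray=(0,210,150),traysh=(0,245,180),tray2=(2,160,452-300),base=(0,160,95),handle=(0,145,81),baseS=(0,222,75),paddle=(2,180,100),paddleh=(2,195,60),base_sm=(2,297,126),ring=(2,252,92)).items():
    if n=="mat":a=(1,200,50)
    if n=="matshadow":a=(1,260,140)
    print(n,p(*a))
E
```

```text
mat [ 42.  29. 182.]
matshadow [ 21.  78. 157.]
tray [ 15. 165. 124.]
traysh [ 15. 184. 125.]
tray2 [ 15. 172. 162.]
base [ 14. 122.  99.]
handle [ 25. 109. 172.]
baseS [ 13. 129. 113.]
paddle [ 23. 113. 170.]
paddleh [ 22. 113. 170.]
base_sm [ 16. 130. 104.]
ring [26. 39. 93.]
```

```bash
cat > meas.py <<'E'
from h import *
G=dict(paddle=(.643,.222),cutter=(.64,.084),large=(.645,-.098),small=(.57,.011),square=(.638,-.22),two=(.475,.247),three=(.47,-.243))
def masks(im):
    h,s,v=cv2.split(cv2.cvtColor(cv2.GaussianBlur(im,(3,3),0),cv2.COLOR_BGR2HSV))
    return dict(tray=(s>145)&(v>60),base=(s>92)&(v<140)&(h<21),pale=(s>92)&(v>=140),ring=(v<135)&(s<75))
def find(im,C,kind,z,g,r,amin=150):
    m=masks(im)[kind].astype(np.uint8)
    m=cv2.morphologyEx(m,cv2.MORPH_OPEN,np.ones((3,3)))
    out=[]
    for c in cv2.findContours(m,cv2.RETR_EXTERNAL,cv2.CHAIN_APPROX_NONE)[0]:
        if cv2.contourArea(c)<amin: continue
        c=c[:,0]
        if c.min()<3 or c[:,0].max()>556 or c[:,1].max()>416: continue
        w=cast(C,c,z)[:,:2]
        if np.hypot(*(w-g).mean(0))<r: out.append((cv2.contourArea(c),w))
    return max(out,key=lambda t:t[0])[1] if out else None
SPEC=[("paddle","pale",.012),("cutter","ring",.0225),("large","base",.009),("large","pale",.039),("small","base",.009),("small","pale",.039),("square","base",.009),("square","pale",.039),("two","tray",.006),("three","tray",.006)]
def report(im,C,tag,amin=150,spec=SPEC,G=G):
    for n,k,z in spec:
        w=find(im,C,k,z,np.array(G[n]),.06,amin)
        if w is None: continue
        w32=(w*1000).astype(np.float32); (c,d,a)=cv2.minAreaRect(w32); (cc,rr)=cv2.minEnclosingCircle(w32)
        print(tag,n,k,"rect",np.round(c,1),np.round(d,1),round(a,1),"circ",np.round(cc,1),round(rr,1))
E
python3 - <<'E'
from meas import *
for k in range(3):
    t=np.load(f"pics/v{k}.npy"); report(cv2.imread(f"pics/v{k}.png"),cam("wrist",t[:3],t[3:]),f"v{k}")
t=np.load("pics/w1.npy"); report(cv2.imread("pics/w1.png"),cam("wrist",t[:3],t[3:]),"w1")
report(cv2.imread("pics/top0.png"),cam("top"),"top",40)
E
```

```text
v0 cutter ring rect [648.8 108.6] [43.1 51.4] 87.6 circ [648.7 104.1] 26.3
v0 large base rect [651.8 -95.3] [59.5 58.4] 66.9 circ [652.  -95.4] 30.2
v0 large pale rect [652.5 -91.2] [21.8 22.2] 86.9 circ [652.7 -91.7] 11.6
v0 small base rect [574.7  13.4] [38.6 36.3] 14.6 circ [574.7  15. ] 20.7
v0 small pale rect [572.5  22.2] [20. 23.] 81.9 circ [572.3  20.9] 11.9
v0 square base rect [ 646.1 -223.9] [43.4 43.4] 55.0 circ [ 646.3 -224.2] 28.9
v0 square pale rect [ 646.9 -225.1] [22.1 21.9] 0.3 circ [ 646.7 -225.2] 11.7
v0 three tray rect [ 471.8 -245.1] [150.2 153.2] 81.1 circ [ 471.7 -245.3] 104.6
v1 paddle pale rect [651.1 226.3] [ 41.7 122.4] 70.0 circ [650.1 227.3] 62.5
v1 cutter ring rect [645.3 102.1] [51.6 31.4] 8.3 circ [646.6  92.8] 25.8
v1 large base rect [651.6 -97.5] [58.5 58.7] 46.9 circ [651.1 -97.8] 30.2
v1 large pale rect [ 650.8 -100.6] [22.2 21.2] 3.7 circ [ 650.7 -100.8] 11.8
v1 small base rect [577.4  10.8] [39.1 31.2] 81.0 circ [573.9  11.4] 19.6
v1 small pale rect [568.8  13.2] [21.1 18. ] 89.9 circ [567.6  13.1] 11.2
v1 square base rect [ 645.1 -226.1] [44.5 4
[... 859 characters left out ...]
12.6] 19.1
w1 small pale rect [579.2  12.9] [20.5 21.1] 0.2 circ [579.   12.8] 11.5
w1 two tray rect [477.9 252.3] [178.9  90. ] 11.3 circ [477.7 253.2] 98.6
w1 three tray rect [ 474.2 -245.3] [150.9 151. ] 80.9 circ [ 473.9 -244.9] 104.8
top cutter ring rect [645.9  85.5] [69.2 57.1] 12.5 circ [646.2  84.2] 34.8
top large base rect [651.  -96.4] [54.3 56.5] 83.3 circ [650.6 -96.6] 29.6
top small base rect [571.5  10.9] [31.3 34.5] 6.7 circ [574.3  11.4] 18.6
top square base rect [ 644.4 -223.7] [41.8 45.5] 55.9 circ [ 644.1 -224.1] 28.1
top two tray rect [476.7 249.9] [174.9  85.4] 11.0 circ [476.5 250.5] 96.2
top three tray rect [ 472.1 -243.4] [144.9 147.5] 80.7 circ [ 471.5 -244.4] 101.2
```

```bash
python3 - <<'E'
from h import *
arm.move_to([.675,.085,.16],q(0)); im,C=shot("wrist","cut"); print(C[2])
np.save("pics/cut.npy",np.r_[arm.current_tool_pos(),arm.current_tool_rot()])
arm.move_to([.46,.11,.06],q(0))
for o in (.66,.5):
    arm.gripper_to(o); print(arm.current_gripper_width(), arm.line_to([.46,.11,-.012],v=.03,f_stop=4), arm.current_tool_pos())
    arm.line_to([.46,.11,.04])
print(arm.current_time())
E
```

```text
[0.74662376 0.08562417 0.30313911]
0.658137176821553 True [ 0.45999274  0.11000571 -0.00421908]
0.49716344731426015 True [ 0.45985608  0.10999329 -0.00180932]
13.6
```

View pics/cut.png

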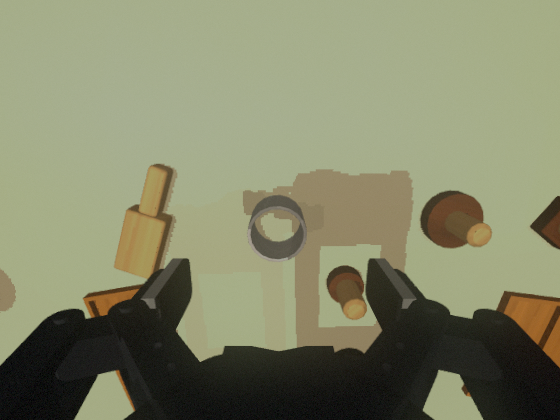

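```bash
cat > pp.py <<'E'
from h import *
D=np.radians
def tgt(t,x,y):
    c,a={"three":((.472,-.2448),-9),"two":((.477,.2505),11.1)}[t]; a=D(a)
    return np.array(c)+[x*np.cos(a)-y*np.sin(a),x*np.sin(a)+y*np.cos(a)]
def pick(xy,yaw,z,opening,hi=.16):
    arm.gripper_to(opening); arm.move_to([*xy,hi],q(D(yaw)))
    if arm.line_to([*xy,z],v=.12,f_stop=8): print("pick contact",arm.current_tool_pos())
    arm.gripper_to(0); print("width",arm.current_gripper_width()*85,"force",arm.current_finger_force())
    arm.line_to([*xy,hi],v=.15); print("held",arm.current_gripper_width()*85)
def place(xy,yaw,z,opening,hi=.16):
    arm.move_to([*xy,hi],q(D(yaw)))
    arm.line_to([*xy,z+.02],v=.15)
    print("contact",arm.line_to([*xy,z+.0045],v=.03,f_stop=4),arm.current_tool_pos().round(4))
    arm.gripper_to(opening); arm.line_to([*xy,hi],v=.15); print("t",arm.current_time())
E
python3 - <<'E'
from pp import *
t=np.load("pics/cut.npy"); print("cutter",cast(cam("wrist",t[:3],t[3:]),(277,233),.045))
pick((.6416,.226),-20,.008,.75); place(tgt("three",-.010,-.0365),-9,.008,.66)
arm.move_to([.43,-.05,.26],q(0)); shot("wrist","p1")
E
```

```text
cutter [[0.64967888 0.08782888 0.045     ]]
width 40.20411824674528 force 62.791035175323486
held 40.14061002644386
contact True [ 0.4563 -0.2793  0.0134]
t 22.7333
```

View pics/p1.png

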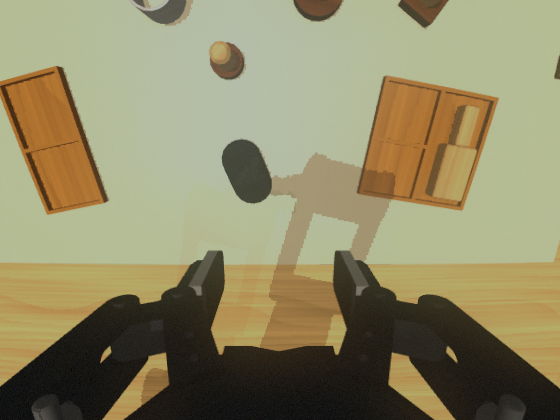

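```bash
python3 - <<'E'
from pp import *
pick((.6455,-.2245),-35,.028,.6); place(tgt("three",.0365,.0355),-9,.028,.5)
pick((.5745,.0115),-9,.028,.6); place(tgt("three",-.0365,.0355),-9,.028,.5)
pick((.6515,-.097),11,.028,.6); place(tgt("two",.0435,0),11.1,.028,.5)
pick((.649,.087),11,.008,1.0); place(tgt("two",-.0435,0),11.1,.008,.9)
arm.move_to([.50,.0,.30],q(0)); shot("wrist","p2"); shot("top","p2t"); print(arm.current_time())
E
```

```text
width 21.883180778900602 force 58.85741841048002
held 21.86148453176945
contact True [ 0.5134 -0.2153  0.0332]
t 31.1167
width 22.326343832738633 force 59.10619301721454
held 22.368150154624495
contact True [ 0.4412 -0.204   0.0331]
t 38.6833
width 22.07462212669325 force 59.17234699241817
held 22.304148326619803
contact True [0.5194 0.2589 0.0333]
t 46.6667
width 55.21178118489322 force 63.733737878501415
held 55.14855716859431
contact True [0.4341 0.2421 0.0133]
t 55.0583
56.2667
```

View pics/p2.png

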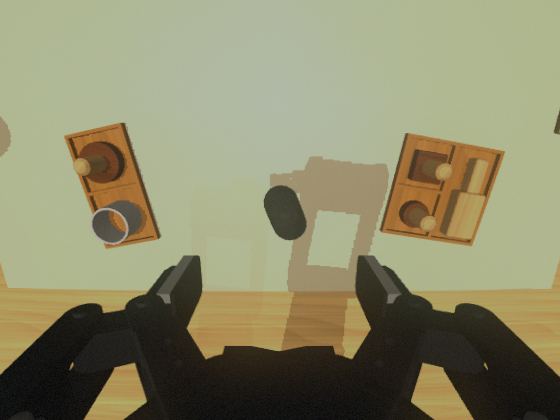

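```bash
python3 - <<'E'
from meas import *
from pp import tgt
b=[]
for n,(x,y) in dict(a=(.54,-.245),b=(.54,.25)).items():
    arm.move_to([x,y,.24],q(0)); im,C=shot("wrist","e"+n); b.append(im[80:330,110:450])
    t=n=="a"
    for lab,p,z in ([("square",tgt("three",.0365,.0355),.064),("small",tgt("three",-.0365,.0355),.064)] if t else [("large",tgt("two",.0435,0),.064)]):
        w=find(im,C,"pale",z,p,.03,100)
        if w is not None:
            c,r=cv2.minEnclosingCircle((w*1000).astype(np.float32)); print(lab,np.round(np.array(c)-p*1000,1),round(r,1))
    
cv2.imwrite("pics/e.png",np.hstack(b))
E
```

```text
square [-15.3   5.8] 70.9
large [-22.6  -8.7] 85.1
```

View pics/e.png

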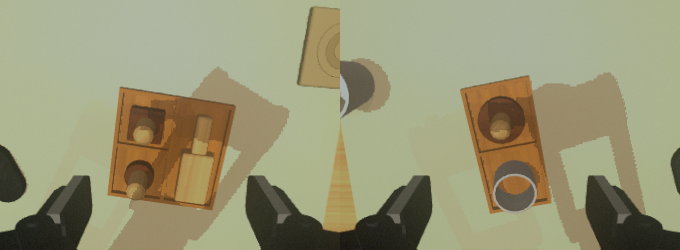

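```bash
python3 - <<'E'
from meas import *
from pp import tgt
for y,L in((-.245,[("sq",(254,211),.064,("three",.0365,.0355)),("small",(244,269),.064,("three",-.0365,.0355)),("paddle",((192+204.5)/2+110,(201+117.5)/2+80),.028,("three",0,-.0365))]),(.25,[("large",(269,207),.064,("two",.0435,0)),("cutter",(285,273),.049,("two",-.0435,0))])):
    C=cam("wrist",[.54,y,.24],q(0))
    for n,p,z,t in L: print(n,((cast(C,p,z)[0,:2]-tgt(*t))*1000).round(1))
E
```

```text
sq [ 4.5 -1.9]
small [5.1 0.1]
paddle [ 3.7 -1.9]
large [3.1 2. ]
cutter [-1.  0.]
```

```bash
python3 -c "
from plant import arm
print(arm.finish_job(),arm.current_time())"
```

```text
the job is handed in; nothing more can be done
the job is handed in; nothing more can be done
```

Both kits are made up and the job is handed in: the last pictures put all five tools within about 5 mm of their compartment centres, apparently upright, and the arm never went near the kidney, cup or tile. The hand-in returned no verdict.

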